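# Find the pitch comb that fits the press screw

## Robot

A 6-joint arm with a two-finger parallel gripper is mounted at the origin on the work surface. World frame = base frame: x ahead of the robot, y to its left, z up, the work surface at z = 0. Lengths are in m, angles in rad, forces in N, time in s.
With the tool pointing down it reaches from about 0.3 to 0.75 m from the base axis. Payload 8.5 kg.
Tool frame: the origin (TCP) lies at the very end of the fingers, on their centre line; the grasp point (between the pads) lies r.grip_depth behind it (r.grip_depth is the distance from the TCP to the grasp point, in m); z points along the fingers, y is the line along which they close (so a half turn about z gives the same grasp; the last joint's range is limited). The gripper opens to 85 mm and grips with 20 to 120 N. Pads are 22 mm wide; open, the fingers measure 114 mm over their backs; the gripper's body (76 mm by 85 mm) begins 54 mm behind the grasp point. The pads swing forward as they close: fully open they stand 13 mm farther back than shut.
Start: joints at [1.078, 0.381, 1.297, -0, 1.464, -0.215], TCP at [0.151, 0.529, 0.231] pointing down, gripper open.
Joint ranges: [-3.11, 3.11], [-0.89, 2.33], [0.22, 2.48], [-1.42, 4.56], [0.17, 2.85], [-2.88, 2.88]. Speed limits (rad/s): [2.39, 2.39, 3.14, 3.14, 3.14, 3.14].

## Interface

Orientations are given as a rotation vector (axis times angle).
In Python, from cell import observe, imaging, order, r gives the robot as it stands.
- The arm moves only by the tool step_arm, never from a script. Its argument "steps" is a list of rows, each an object with "dp": the shift along the world's x, y, z in cm, a list of three; "angular": the turn, a rotation vector about the world's x, y, z in degrees, a list of three; "gripper": the opening, from -1 (shut) to 1 (fully open), so that 0 is half open. In form: [{"dp": [tx, ty, tz], "angular": [rx, ry, rz], "gripper": gripper}, ...]. A call has 1 to 12 rows; each row shifts and turns the commanded pose from where the row before left it; what a row does not reach is not made up. A row lasts 1/10 s, in which the tool goes at most 50 mm and 8.59 degrees, less where a joint would pass 70% of its speed; a pose out of reach is approached as far as the arm can. A call is refused whole if a number of a shift passes 5 or a number of a turn 8.59, either way. A call with a gripper value outside its range is refused whole. The fingers move at their own pace and stop on an object; "grip_force" is the grip in N (left out, the last holds). Time passes only in rows, so rows that do not move let the fingers close. It gives the time, the measured TCP pose, the force, the opening and the grip force at its end, in the units of the state.
- observe(): the state, without advancing time (a new reading comes with each control period).
- imaging.grab_frame(name): name is "scene" or "top" or "wrist"; returns a dict with "img" (480x640x3 uint8, blue, green, red), "fovy" (degrees; the focal length in pixels is half the picture's height over the tangent of half this angle, whatever the lens; pixels are square), "cx", "cy" (the principal point, pixels), "T" (4x4, takes a point from camera to world coordinates). Camera axes: x right, y down, z forward; pixel columns grow to the right and rows downward; lengths in m; the calibration is good to about 2 mm. The wrist camera is an equidistant fisheye: a pixel r from the principal point sees the ray r / f radians off the axis. A picture is of the moment at which its call begins. There is no depth.
- order.finish_job(): hands the job in; it is judged then, once.
Trained networks look in a picture, given as the dict that the camera call returned (one of the last four; its "shot" number tells which), for a name from the list of things; names that differ only in an ending like _2 or _b are one class to them, and where a whole thing is asked for, a point or a joint stands for the part that bears it (a point fixed in the world has none). Each returns a list of dicts, best first, with "confidence" (0 to 1); they miss things now and then, are a little off and sometimes report something else, mostly with a low value. They report only what shows in the picture. A call takes as long as a camera call. They do not tell look-alikes from the thing itself.
- imaging.silhouettes(thing, picture): "region" (480x640 bool, what is visible of it).
- imaging.spot_point(thing, picture): "centre" ([x, y, z] in m, in world coordinates, good to about 4 mm: a listed point, or the origin of a listed thing).
The state is a dict: "t": time; "joints": joint angles; "qd": joint speeds; "tau": joint torques, N m; "tool_pos": TCP position; "ee_rot": TCP orientation; "wrist_force": force on the tool from outside, world axes, zero at the start; "ft_torque": the same for the moment, N m; "grip_width": opening from 0.0 (shut) to 1.0 (fully open); "grip_force": force on a finger pad.
Only numpy, scipy, OpenCV 4.12 (cv2) and the standard library are available. Lean on these libraries where they do the work, as an engineer would, in place of code of your own. Each camera call takes 0.05 s, during which the arm holds its last target. There are 200 camera calls.

## Task

Gauge the thread of the big wooden screw in the middle of the bench: mesh the two wooden pitch combs against it one by one if need be, and leave the comb that seats fully standing astride this screw, near the middle of its thread, bar along the screw and upright, all its teeth down in the grooves. The comb that does not fit must end up on the bench, off the screws; the screw at the left side of the bench is only a spare, leave it bare.

Things in the scene. Friction and masses are not known exactly. Their poses are not given: they have to be found in the camera images.
- screw_fine_axis (a point): Wooden press screw fixed level (x along it) in two dark blocks at +-138 mm, head at +x. Thread crests 56 mm, roots 38 mm in diameter, 20 mm crest to crest, over the middle 230 mm. Point: on the axis, mid-thread, at a crest, 55 mm above the bench. Lies in the middle of the bench (y about 0.06 m: to be gauged) or at its left side (y about 0.37 m: spare).
- screw_coarse_axis (a point): Wooden press screw fixed level (x along it) in two dark blocks at +-138 mm, head at +x. Thread crests 56 mm, roots 38 mm in diameter, 28 mm crest to crest, over the middle 210 mm. Point: on the axis, mid-thread, at a crest, 55 mm above the bench. Lies in the middle of the bench (y about 0.06 m: to be gauged) or at its left side (y about 0.37 m: spare).
- comb_fine_grip (a point): Loose comb: upright bar 116 x 16 x 48 mm (x, y, z), six pairs of 6 mm teeth 20 mm apart, evenly about its middle, sloping 45 deg down both sides, 96 mm over the ends. Stands on them right of the screws. Point: bar centre, 71 mm above tooth ends; teeth start 24 mm below it. Seated on its own pitch, middle over the screw's point, it is 55 mm above the axis; else 8 mm or more higher.
- comb_coarse_grip (a point): Loose comb: upright bar 116 x 16 x 48 mm (x, y, z), four pairs of 6 mm teeth 28 mm apart, evenly about its middle, sloping 45 deg down both sides, 96 mm over the ends. Stands on them right of the screws. Point: bar centre, 71 mm above tooth ends; teeth start 24 mm below it. Seated on its own pitch, middle over the screw's point, it is 55 mm above the axis; else 8 mm or more higher.
Things that resemble listed ones, but are neither listed nor needed, are in the scene too. Leave any blue, green or turquoise look-alike of the part that bears comb_fine_grip alone.

How it is judged:
By the outcome, as a careful person would: the job done as asked, in the order asked, and still so for the second after the job is handed in, with the robot touching nothing.
It also fails if it takes over 48 s, if anything falls off the work surface, if the arm or the gripper's body presses on something with over 40 N, if the wrist force passes 120 N, or if a joint passes its speed limit or range.

## Working session

There is one attempt and no reset: what is moved stays moved. The work goes in short steps, Python scripts to look and compute and a tool call to move; the robot and the scene stay as the last step left them, time stands still between calls to the robot, and variables do not carry over. Pictures are saved under pics/ and viewed, at most 10 in all, crops included, and the job is handed in when it is done.

Besides the shell and the picture viewer there is one more tool, called after "Call:" as name(argument=value, ...) on one line, values as JSON. step_arm: Moves the arm, as the interface text tells. Its arguments: {"type":"object","properties":{"steps":{"type":"array"},"grip_force":{"type":"number"}},"required":["steps"]}

```bash
mkdir -p pics; ls; python3 - <<'E'
from cell import observe, imaging, order, r
import cv2,numpy as np
print(observe(), r.grip_depth)
for n in("scene","top"):
    p=imaging.grab_frame(n); cv2.imwrite(f"pics/{n}0.png",p["img"])
    print(n,p["fovy"],np.round(p["T"],3).tolist())
    for t in("screw_fine_axis","screw_coarse_axis","comb_fine_grip","comb_coarse_grip"):
        for d in imaging.spot_point(t,p): print(t,np.round(d["centre"],3),round(d["confidence"],2))
E
```

```text
pics
{'t': 0.0, 'joints': array([ 1.07772516e+00,  3.81233181e-01,  1.29828460e+00,  2.05657808e-06,
        1.46358949e+00, -2.15363788e-01]), 'qd': array([ 0.00101115, -0.00040073, -0.00062528,  0.00017707, -0.00131935,
       -0.0022697 ]), 'tau': array([-1.83156066e-03, -4.48464060e+01, -2.31276011e+01, -2.89856471e-04,
        4.83089898e-03, -2.04180992e-06]), 'tool_pos': array([0.15067525, 0.52865022, 0.23068377]), 'ee_rot': array([-4.34748591e-01, -3.11083275e+00,  2.22995900e-03]), 'wrist_force': array([-0.47951064, -0.01818886,  1.25174994]), 'ft_torque': array([-0.02566129, -0.01377736,  0.02461934]), 'grip_force': 0.0, 'grip_width': 1.002358230013248} 0.0187
scene 49.07504442285388 [[-0.792, 0.325, -0.516, 1.018], [0.61, 0.421, -0.671, 0.753], [-0.001, -0.847, -0.532, 0.685], [0.0, 0.0, 0.0, 1.0]]
screw_fine_axis [0.548 0.075 0.054] 0.69
screw_coarse_axis [0.538 0.378 0.06 ] 0.82
comb_fine_grip [0.618 0.242 0.071] 0.84
comb_fine_grip [ 0.501 -0.154  0.073] 0.79
comb_fine_grip [ 0.253 -0.39   0.071] 0.79
comb_fine_grip [ 0.65  -0.348  0.07 ] 0.55
comb_coarse_grip [ 0.446 -0.36   0.075] 0.64
top 45.27400057134806 [[-0.006, -0.988, 0.154, 0.238], [-1.0, 0.009, 0.017, -0.02], [-0.019, -0.154, -0.988, 1.364], [0.0, 0.0, 0.0, 1.0]]
screw_fine_axis [0.541 0.072 0.054] 0.89
screw_coarse_axis [0.537 0.378 0.053] 0.85
comb_fine_grip [0.619 0.243 0.07 ] 0.91
comb_fine_grip [ 0.494 -0.152  0.07 ] 0.9
comb_fine_grip [ 0.65  -0.355  0.07 ] 0.68
comb_fine_grip [ 0.253 -0.388  0.07 ] 0.66
comb_coarse_grip [ 0.449 -0.361  0.073] 0.67
```

View pics/scene0.png

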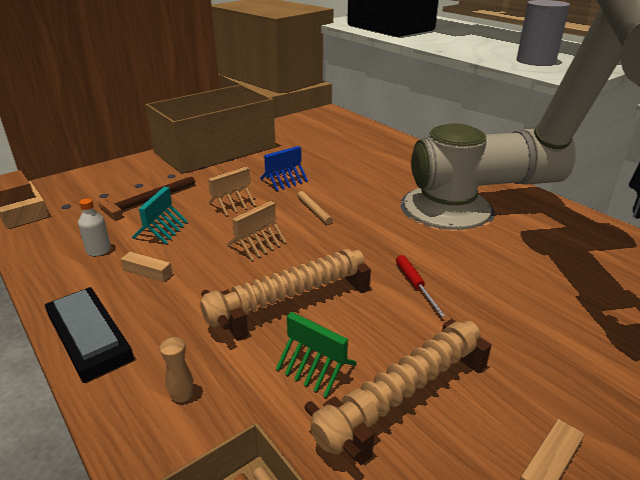

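View pics/top0.png

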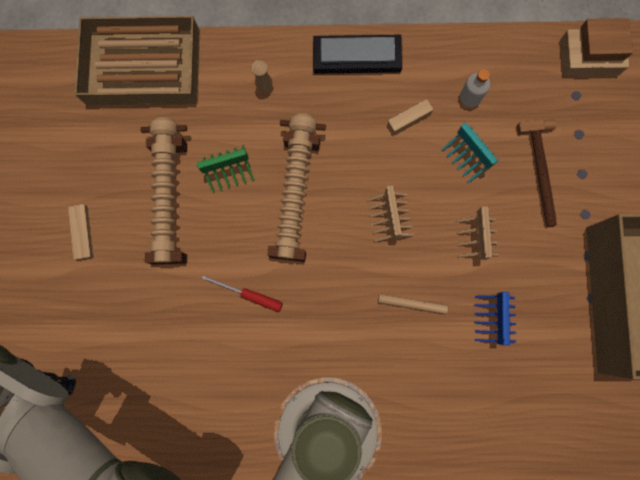

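Scene: bare wood screw pair and 5 combs. In the top view, the middle screw is at (293,190) and the spare at (164,190). Candidate combs: wooden (395,212), with more teeth; wooden (485,232), with fewer teeth; green (226,165), teal (470,150) and blue (497,318) are look-alikes. The middle screw looks finer, so the wooden comb at (395,212) is the likely fit. I'll confirm in a crop.

```bash
cat > h.py <<'E'
from cell import observe, imaging, order, r
import cv2,numpy as np
def foc(p): return 240/np.tan(np.radians(p["fovy"])/2)
def ray(p,u,v,z):
    f=foc(p);T=np.array(p["T"]);d=T[:3,:3]@np.array([(u-p["cx"])/f,(v-p["cy"])/f,1]);o=T[:3,3]
    return o+d*(z-o[2])/d[2]
def proj(p,X):
    T=np.array(p["T"]);c=T[:3,:3].T@(np.array(X)-T[:3,3]);f=foc(p)
    return np.array([p["cx"]+f*c[0]/c[2],p["cy"]+f*c[1]/c[2]])
E
python3 - <<'E'
from h import *
p=imaging.grab_frame("top");s=imaging.grab_frame("scene")
a=cv2.resize(p["img"][105:270,265:515],None,fx=3.2,fy=3.2,interpolation=cv2.INTER_CUBIC)[:, :800]
cv2.imwrite("pics/crop1.png",a)
b=cv2.resize(s["img"][155:345,190:390],None,fx=3.15,fy=3.15,interpolation=cv2.INTER_CUBIC)
cv2.imwrite("pics/crop2.png",b)
for t in("screw_fine_axis","screw_coarse_axis","comb_fine_grip","comb_coarse_grip"):
    for d in imaging.silhouettes(t,p):
        m=d["region"].astype(np.uint8);ys,xs=np.nonzero(m)
        z=.055 if 'screw' in t else .08
        P=np.array([ray(p,u,v,z)[:2] for u,v in zip(xs,ys)]);c=P.mean(0)
        w,V=np.linalg.eigh(np.cov((P-c).T));print(t,round(d["confidence"],2),xs.mean().round(),ys.mean().round(),c.round(3),"yaw",np.degrees(np.arctan2(V[1,1],V[0,1])).round(1))
E
```

```text
screw_fine_axis 0.82 295.0 185.0 [0.567 0.07 ] yaw 173.2
screw_fine_axis 0.19 483.0 235.0 [ 0.444 -0.362] yaw 178.5
screw_coarse_axis 0.81 164.0 189.0 [0.56  0.378] yaw -177.7
comb_fine_grip 0.91 474.0 149.0 [ 0.64  -0.344] yaw -145.8
comb_fine_grip 0.8 393.0 211.0 [ 0.496 -0.155] yaw -166.8
comb_fine_grip 0.77 224.0 166.0 [0.605 0.233] yaw 107.4
comb_fine_grip 0.57 500.0 318.0 [ 0.254 -0.384] yaw -172.8
comb_coarse_grip 0.88 483.0 234.0 [ 0.442 -0.354] yaw -175.7
```

View pics/crop1.png

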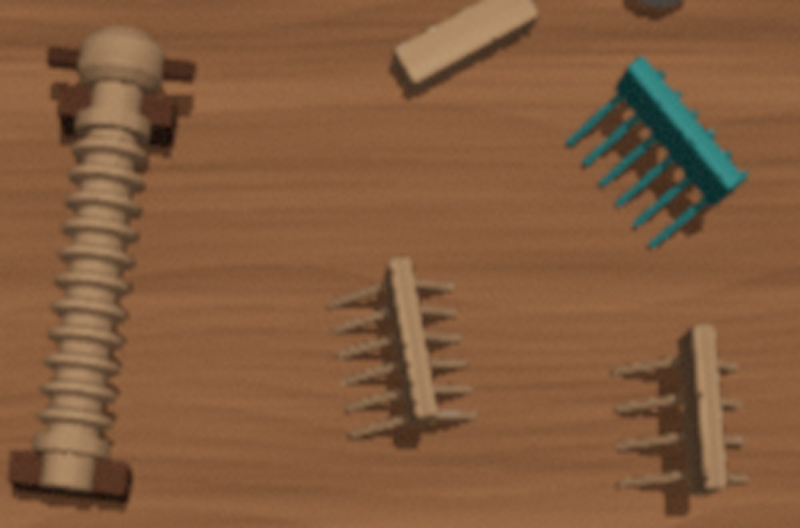

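View pics/crop2.png

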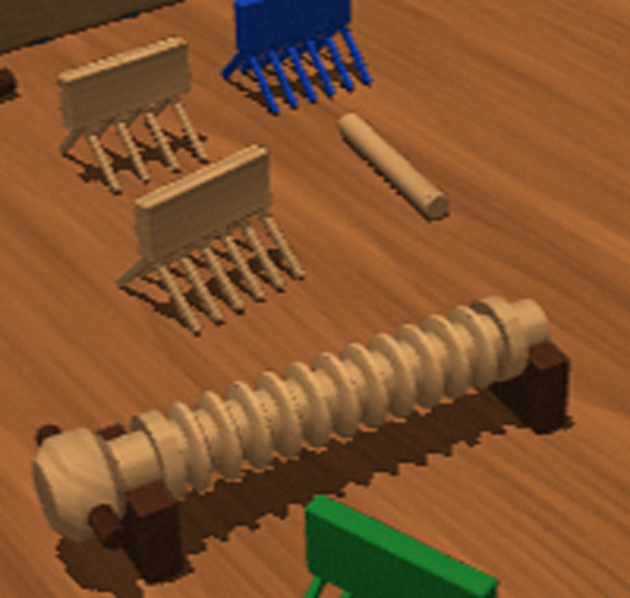

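The crops confirm it. The middle screw shows about 11 crests over its thread (fine, 20 mm), and the spare shows fewer and wider ones. The wooden comb at (395,212) has six pairs of teeth, so it is the fine comb; the one at (485,232) has four. I'm moving above the fine comb.

Call:
step_arm(steps=[{"dp": [2.15, -4.25, 0], "angular": [0, 0, 1.6], "gripper": 1}, {"dp": [2.15, -4.25, 0], "angular": [0, 0, 1.6], "gripper": 1}, {"dp": [2.15, -4.25, 0], "angular": [0, 0, 1.6], "gripper": 1}, {"dp": [2.15, -4.25, 0], "angular": [0, 0, 1.6], "gripper": 1}, {"dp": [2.15, -4.25, 0], "angular": [0, 0, 1.6], "gripper": 1}, {"dp": [2.15, -4.25, 0], "angular": [0, 0, 1.6], "gripper": 1}, {"dp": [2.15, -4.25, 0], "angular": [0, 0, 1.6], "gripper": 1}, {"dp": [2.15, -4.25, 0], "angular": [0, 0, 1.6], "gripper": 1}, {"dp": [2.15, -4.25, 0], "angular": [0, 0, 1.6], "gripper": 1}, {"dp": [2.15, -4.25, 0], "angular": [0, 0, 1.6], "gripper": 1}, {"dp": [2.15, -4.25, 0], "angular": [0, 0, 1.6], "gripper": 1}, {"dp": [2.15, -4.25, 0], "angular": [0, 0, 1.6], "gripper": 1}])

```text
t: 2.0
tool_pos: [0.4094, 0.0169, 0.2316]
ee_rot: [-0.091, 3.139, -0.0]
wrist_force: [0.7, 1.5, 0.1]
grip_width: 1.001
grip_force: 0.0
```

Call:
step_arm(steps=[{"dp": [2.15, -4.25, 0], "angular": [0, 0, 1.6], "gripper": 1}, {"dp": [2.15, -4.25, 0], "angular": [0, 0, 1.6], "gripper": 1}, {"dp": [2.15, -4.25, 0], "angular": [0, 0, 1.6], "gripper": 1}, {"dp": [2.15, -4.25, 0], "angular": [0, 0, 1.6], "gripper": 1}, {"dp": [0, 0, 0], "angular": [0, 0, 0], "gripper": 1}])

```text
t: 2.5
tool_pos: [0.4965, -0.1557, 0.2305]
ee_rot: [-0.26, 3.131, -0.001]
wrist_force: [-0.8, 0.8, -1.2]
grip_width: 0.997
grip_force: 0.0
```

```bash
cat >> h.py <<'E'
def wrect(p,x0,y0,z,half=.13,res=.0005,yaw=0):
    # orthorectified plane z patch: rows = +x up, cols = -y right
    n=int(2*half/res);a=(np.arange(n)-n/2)*res
    c,s=np.cos(yaw),np.sin(yaw)
    du,dv=np.meshgrid(-a,-a) # du: +y' , dv:+x'
    X=np.stack([x0+c*dv-s*du,y0+s*dv+c*du,np.full_like(du,z)],-1)
    T=np.array(p["T"]);C=(X-T[:3,3])@T[:3,:3];f=foc(p)
    rho=np.hypot(C[...,0],C[...,1]);th=np.arctan2(rho,C[...,2])
    mx=p["cx"]+f*th*C[...,0]/rho;my=p["cy"]+f*th*C[...,1]/rho
    return cv2.remap(p["img"],mx.astype(np.float32),my.astype(np.float32),cv2.INTER_LINEAR)
E
python3 - <<'E'
from h import *
p=imaging.grab_frame("wrist");t=imaging.grab_frame("top")
print(np.round(p["T"],3).tolist(),p["fovy"])
for n in("comb_fine_grip",):
  for q in(p,t):
    for d in imaging.spot_point(n,q): print(np.round(d["centre"],4),round(d["confidence"],2))
a=wrect(p,.497,-.154,.095,half=.1,res=.0005)
for k in range(0,400,40): cv2.line(a,(k,0),(k,5),(0,0,255),1);cv2.line(a,(0,k),(5,k),(0,0,255),1)
cv2.imwrite("pics/w1.png",np.hstack([a,cv2.resize(p["img"],(533,400))])[:, :800])
# bar top ends from the top picture
A=ray(t,265+400/3.2,105+258/3.2,.095);B=ray(t,265+427/3.2,105+418/3.2,.095);d=A-B
print(A,B,(A+B)/2,np.degrees(np.arctan2(d[1],d[0])))
E
```

```text
[[-0.165, 0.937, 0.309, 0.417], [0.986, 0.157, 0.051, -0.168], [-0.0, 0.313, -0.95, 0.373], [0.0, 0.0, 0.0, 1.0]] 65.70646984690485
[ 0.6537 -0.3542  0.0655] 0.92
[0.6239 0.2358 0.072 ] 0.88
[ 0.4961 -0.1531  0.0692] 0.59
[ 0.649  -0.3504  0.0702] 0.93
[0.6216 0.2429 0.07  ] 0.71
[ 0.2565 -0.3913  0.0672] 0.63
[ 0.55144671 -0.14715661  0.095     ] [ 0.43693994 -0.16319827  0.095     ] [ 0.49419332 -0.15517744  0.095     ] 7.974864242109558
```

View pics/w1.png

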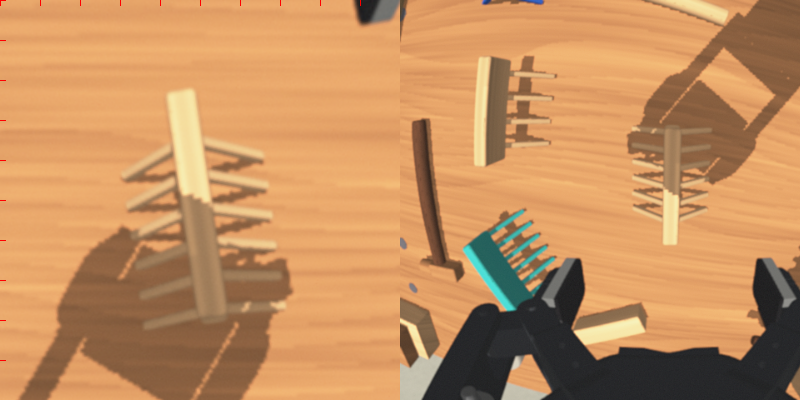

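The rectified wrist view shows the bar from (181,90) to (211,320). That puts its centre at (0.4945, -0.1525) with a yaw of about 7.7°, and the four-pair comb is also in view. Descending to grip.

Call:
step_arm(steps=[{"dp": [-0.2, 0.3, -4.2], "angular": [0, 0, -1.8], "gripper": 1}, {"dp": [0, 0, -4.2], "angular": [0, 0, 0], "gripper": 0.5}, {"dp": [0, 0, -4.2], "angular": [0, 0, 0], "gripper": 0.2}, {"dp": [0, 0, -2.9], "angular": [0, 0, 0], "gripper": 0}, {"dp": [0, 0, -1.4], "angular": [0, 0, 0], "gripper": 0}, {"dp": [0, 0, 0], "angular": [0, 0, 0], "gripper": -0.3}, {"dp": [0, 0, 0], "angular": [0, 0, 0], "gripper": -1}, {"dp": [0, 0, 0], "angular": [0, 0, 0], "gripper": -1}, {"dp": [0, 0, 0], "angular": [0, 0, 0], "gripper": -1}, {"dp": [0, 0, 0], "angular": [0, 0, 0], "gripper": -1}], grip_force=50)

```text
t: 3.7
tool_pos: [0.4932, -0.1481, 0.0633]
ee_rot: [-0.216, 3.133, -0.001]
wrist_force: [-0.3, 2.4, 4.3]
grip_width: 0.179
grip_force: 53.6
```

Call:
step_arm(steps=[{"dp": [0, 0, 3], "angular": [0, 0, 0], "gripper": -1}, {"dp": [0, 0, 4], "angular": [0, 0, 0], "gripper": -1}, {"dp": [0, 0, 4], "angular": [0, 0, 0], "gripper": -1}, {"dp": [0, 0, 2], "angular": [0, 0, 0], "gripper": -1}, {"dp": [0, 0, 0], "angular": [0, 0, 0], "gripper": -1}])

```text
t: 4.2
tool_pos: [0.4937, -0.1486, 0.1952]
ee_rot: [-0.216, 3.129, -0.006]
wrist_force: [0.8, 0.6, -1.5]
grip_width: 0.179
grip_force: 52.8
```

```bash
cat >> h.py <<'E'
def prect(p,x0,y0,z,hx=.17,hy=.05,res=.0005,yaw=0):
    nx,ny=int(2*hx/res),int(2*hy/res)
    dx=(np.arange(nx)-nx/2)*res; dy=(ny/2-np.arange(ny))*res   # cols=+x', rows: top=+y'
    u,v=np.meshgrid(dx,dy);c,s=np.cos(yaw),np.sin(yaw)
    X=np.stack([x0+c*u-s*v,y0+s*u+c*v,np.full_like(u,z)],-1)
    T=np.array(p["T"]);C=(X-T[:3,3])@T[:3,:3];f=foc(p)
    return cv2.remap(p["img"],(p["cx"]+f*C[...,0]/C[...,2]).astype(np.float32),(p["cy"]+f*C[...,1]/C[...,2]).astype(np.float32),cv2.INTER_CUBIC)
E
python3 - <<'E'
from h import *
t=imaging.grab_frame("top"); w=imaging.grab_frame("wrist")
for n in("screw_fine_axis",):
  for q in(t,w):
    for d in imaging.spot_point(n,q): print(np.round(d["centre"],4),round(d["confidence"],2))
a=prect(t,.5445,.0735,.055,yaw=np.radians(-6.8))
a=cv2.resize(a,(800,235))
for k in range(-8,9): cv2.line(a,(int(400+k*.02/.34*800),0),(int(400+k*.02/.34*800),6),(0,0,255),1)
cv2.line(a,(0,117),(800,117),(0,0,255),1)
b=cv2.resize(w["img"],(480,360)); b=cv2.copyMakeBorder(b,0,0,0,320,cv2.BORDER_CONSTANT)
cv2.imwrite("pics/s1.png",np.vstack([a,b]))
for d in imaging.silhouettes("screw_fine_axis",t)[:1]:
    m=d["region"].astype(np.uint8)*255; t2=dict(t);t2["img"]=m
    q=prect(t2,.5445,.0735,.055,yaw=np.radians(-6.8))>127
    X=(np.arange(q.shape[1])-q.shape[1]/2)*.5
    top=np.array([np.nonzero(c)[0].min() if c.any() else 0 for c in q.T]);bot=np.array([np.nonzero(c)[0].max() if c.any() else 0 for c in q.T])
    yt=(100-top)*.5; yb=(100-bot)*.5
    s=abs(X)<95
    for nm,e in(("+y",yt),("-y",-yb)):
        for P in(20,28):
            A=np.stack([np.cos(2*np.pi*X[s]/P),np.sin(2*np.pi*X[s]/P),np.ones(s.sum()),X[s]],1);c=np.linalg.lstsq(A,e[s],rcond=None)[0]
            print(nm,P,"amp",np.hypot(c[0],c[1]).round(2),"crest at",(np.arctan2(c[1],c[0])/2/np.pi*P).round(1),"off",c[2].round(2),"slope deg",np.degrees(c[3]).round(2))
E
```

```text
[0.5421 0.0735 0.0525] 0.92
[0.5443 0.0801 0.0581] 0.94
+y 20 amp 4.41 crest at -0.5 off 23.02 slope deg -0.54
+y 28 amp 0.54 crest at 1.1 off 22.85 slope deg -0.55
-y 20 amp 4.23 crest at -2.0 off 23.66 slope deg 0.34
-y 28 amp 0.5 crest at -1.4 off 23.53 slope deg 0.34
```

View pics/s1.png

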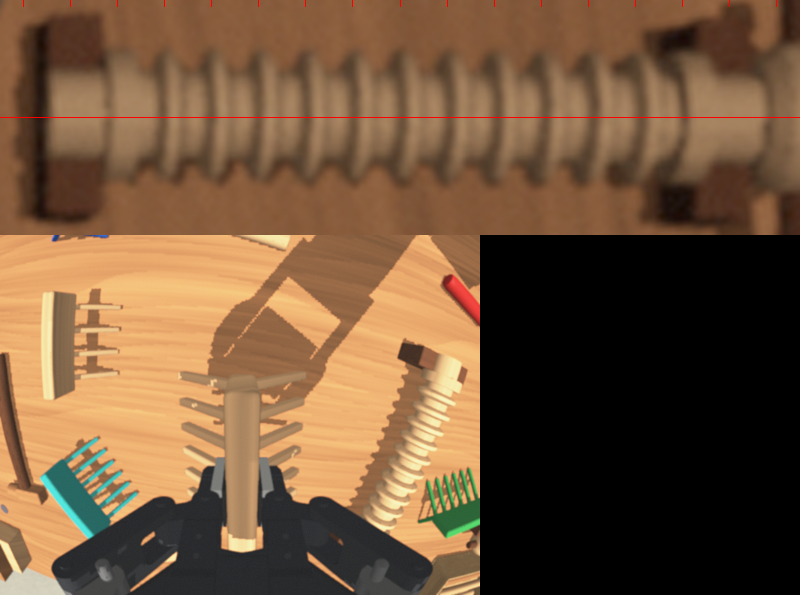

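Call:
step_arm(steps=[{"dp": [0.8, 3.7, 0], "angular": [0, 0, -2.5], "gripper": -1}, {"dp": [0.8, 3.7, 0], "angular": [0, 0, -2.5], "gripper": -1}, {"dp": [0.8, 3.7, 0], "angular": [0, 0, -2.5], "gripper": -1}, {"dp": [0.8, 3.7, 0], "angular": [0, 0, -2.5], "gripper": -1}, {"dp": [0.8, 3.7, 0], "angular": [0, 0, -2.5], "gripper": -1}, {"dp": [0.8, 3.7, 0], "angular": [0, 0, -2.6], "gripper": -1}, {"dp": [0, 0, -2], "angular": [0, 0, 0], "gripper": -1}, {"dp": [0, 0, 0], "angular": [0, 0, 0], "gripper": -1}, {"dp": [0, 0, 0], "angular": [0, 0, 0], "gripper": -1}])

```text
t: 5.35
tool_pos: [0.5405, 0.0736, 0.1717]
ee_rot: [-0.198, -3.133, 0.0]
wrist_force: [-0.0, 0.2, -0.7]
grip_width: 0.176
grip_force: 52.7
```

```bash
python3 - <<'E'
from h import *
s=observe();print(s["tool_pos"],s["ee_rot"],s["wrist_force"])
w=imaging.grab_frame("wrist");p=imaging.grab_frame("scene")
for q in(w,p):
    for d in imaging.spot_point("comb_fine_grip",q):
        if abs(d["centre"][0]-.54)<.08 and abs(d["centre"][1]-.07)<.1: print(np.round(d["centre"],4),round(d["confidence"],2))
cv2.imwrite("pics/m1.png",np.hstack([cv2.resize(w["img"],(400,300)),cv2.resize(p["img"][190:370,180:420],(400,300))]))
E
```

```text
[0.54052144 0.07356818 0.17167779] [-1.97943625e-01 -3.13315988e+00  1.41461509e-04] [-0.03274458  0.19665643 -0.65949846]
[0.5449 0.0681 0.1773] 0.95
[0.546  0.0738 0.1794] 0.86
```

View pics/m1.png

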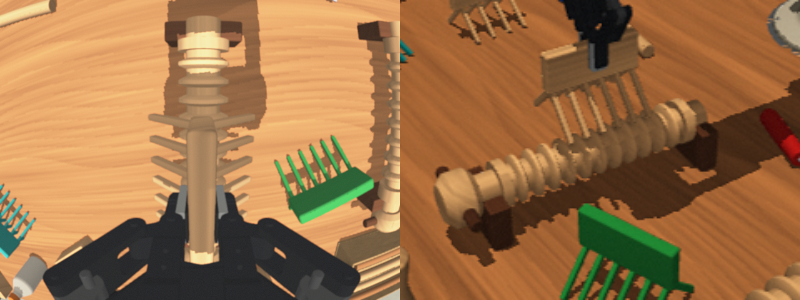

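The picture shows the comb held upright above the middle screw and aligned with it. I'm lowering it and watching the force.

Call:
step_arm(steps=[{"dp": [0, 0, -3], "angular": [0, 0, 0], "gripper": -1}, {"dp": [0, 0, -2], "angular": [0, 0, 0], "gripper": -1}, {"dp": [0, 0, -0.5], "angular": [0, 0, 0], "gripper": -1}, {"dp": [0, 0, -0.3], "angular": [0, 0, 0], "gripper": -1}, {"dp": [0, 0, 0], "angular": [0, 0, 0], "gripper": -1}])

```text
t: 6.05
tool_pos: [0.5413, 0.0737, 0.1151]
ee_rot: [0.198, 3.134, -0.0]
wrist_force: [0.4, 0.2, -2.4]
grip_width: 0.176
grip_force: 52.7
```

Call:
step_arm(steps=[{"dp": [0, 0, -0.4], "angular": [0, 0, 0], "gripper": -1}, {"dp": [0, 0, -0.2], "angular": [0, 0, 0], "gripper": -1}, {"dp": [0, 0, 0], "angular": [0, 0, 0], "gripper": -1}])

```text
t: 6.35
tool_pos: [0.5408, 0.0739, 0.1084]
ee_rot: [0.198, 3.135, 0.0]
wrist_force: [0.1, -0.7, -1.2]
grip_width: 0.177
grip_force: 52.7
```

Call:
step_arm(steps=[{"dp": [0, 0, -0.3], "angular": [0, 0, 0], "gripper": -1}, {"dp": [0, 0, -0.2], "angular": [0, 0, 0], "gripper": -1}, {"dp": [0, 0, 0], "angular": [0, 0, 0], "gripper": -1}])

```text
t: 6.65
tool_pos: [0.5412, 0.0744, 0.1036]
ee_rot: [0.198, 3.134, 0.002]
wrist_force: [0.3, 2.3, 1.6]
grip_width: 0.18
grip_force: 53.2
```

Call:
step_arm(steps=[{"dp": [0, 0, -0.15], "angular": [0, 0, 0], "gripper": -1}, {"dp": [0, 0, 0], "angular": [0, 0, 0], "gripper": -1}])

```text
t: 6.85
tool_pos: [0.5415, 0.0747, 0.103]
ee_rot: [0.198, 3.133, 0.003]
wrist_force: [-1.3, 5.3, 9.3]
grip_width: 0.182
grip_force: 54.3
```

Contact comes at a bar-centre height of about 0.110, which is the fully seated height. Easing sideways, then releasing.

Call:
step_arm(steps=[{"dp": [0, 0.1, 0], "angular": [0, 0, 0], "gripper": -1}, {"dp": [0, 0, 0], "angular": [0, 0, 0], "gripper": -1}, {"dp": [0, 0, 0], "angular": [0, 0, 0], "gripper": -0.5}, {"dp": [0, 0, 0], "angular": [0, 0, 0], "gripper": 0}, {"dp": [0, 0, 0], "angular": [0, 0, 0], "gripper": 0}, {"dp": [0, 0, 0], "angular": [0, 0, 0], "gripper": 0}, {"dp": [0, 0, 1], "angular": [0, 0, 0], "gripper": 0}, {"dp": [0, 0, 3], "angular": [0, 0, 0], "gripper": 0}, {"dp": [0, 0, 4], "angular": [0, 0, 0], "gripper": 0}, {"dp": [0, 0, 4], "angular": [0, 0, 0], "gripper": 0}, {"dp": [0, 0, 0], "angular": [0, 0, 0], "gripper": 0}])

```text
t: 7.95
tool_pos: [0.5427, 0.0748, 0.2278]
ee_rot: [0.197, 3.125, -0.0]
wrist_force: [0.2, 0.2, -0.4]
grip_width: 0.5
grip_force: 0.0
```

```bash
python3 - <<'E'
from h import *
s=observe();print(s["tool_pos"],s["wrist_force"])
w=imaging.grab_frame("wrist");p=imaging.grab_frame("scene")
for q in(w,p):
    for d in imaging.spot_point("comb_fine_grip",q):
        if abs(d["centre"][0]-.54)<.08 and abs(d["centre"][1]-.07)<.1: print(np.round(d["centre"],4),round(d["confidence"],2))
cv2.imwrite("pics/m2.png",np.hstack([cv2.resize(w["img"],(400,300)),cv2.resize(p["img"][190:370,180:420],(400,300))]))
E
```

```text
[0.54269307 0.07479438 0.22784816] [ 0.2223577   0.16948961 -0.44321091]
[0.5426 0.0713 0.1073] 0.66
[0.5506 0.0739 0.1102] 0.77
```

View pics/m2.png

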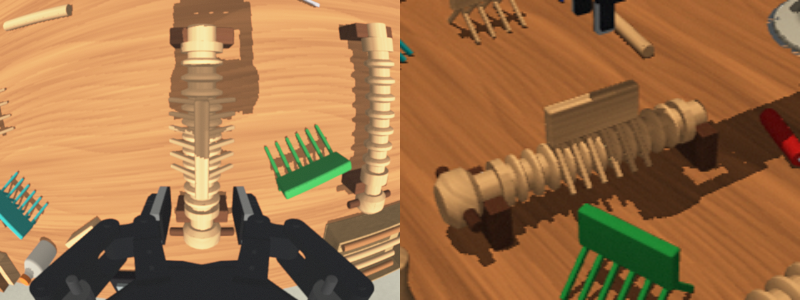

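The comb stands upright astride the middle screw, with its teeth in the grooves and its centre at z ≈ 0.109. The four-pair comb is still on the bench and the spare screw is bare. Handing in.

```bash
python3 -c "
from cell import order
print(order.finish_job())"
```

```text
the job is handed in; nothing more can be done
None
```

The fine (20 mm) comb is seated upright astride the middle screw near mid-thread, the coarse comb was left on the bench untried, the spare screw is bare, and the job is handed in; no verdict was returned.

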